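# Weigh a finished caddy and print its record

### The job

Weigh the finished wooden caddy (the box with the handle bar) and print its record: press the terminal's zero key (the leftmost round one) while the scale's platform is still empty, then set the caddy down gently, upright, in the middle of the platform and let go of it, then press product key three (third from the left of the four square keys) and after that the wide print key. Press each key right down for a moment and let it come up before the next; press no other key, and leave everything else on the bench where it is.

Things in the scene. Friction and masses are not known exactly. Their poses are not given: they have to be found in the camera images.
- caddy: the finished caddy: an open box of brown fibreboard with charred edges, 140 mm long (its x) by 90 wide (its y), walls 35 mm high, with two end boards that taper up to 98 mm, joined by a handle bar over its whole length; the only box with a handle bar. 0.17 to 0.34 kg. Origin at the centre of its underside, z up.
- caddy_bar (a point): middle of the caddy's handle bar, 84 mm above its underside: a rectangular wooden bar 12 mm wide (caddy's y), 18 mm high, 130 mm clear between the end boards (caddy's x). Open space beside it, and 70 mm free below it. Axes as the caddy's.
- scale: the bench scale: low black base with a square stainless platform 230 x 230 mm on top, 62 mm high in all, fixed on the bench. Origin at the centre of its underside, z up. Empty at the start.
- platform (a point): centre of the top face of the scale's platform (flat, 230 x 230 mm, 62 mm above the bench). Axes as the scale's.
- terminal: the scale's terminal: grey desk case 180 deep (x) x 200 wide (y), below 75 mm high, fixed apart from the scale. Its dark panel slopes 10 deg down to the operator on the robot's side (-x; his left is +y). From far to near: display, row of 4 square keys, row of 2 round keys and 1 wide key; rows and keys at 42 mm pitch, caps unmarked, alike in colour. Origin: centre of underside.
- zero_key_top (a point): zero key: leftmost in the near row, the outer one of the two round keys; cap round, 24 mm across, 9 mm proud of the panel. Point: centre of the cap's top face, moving with it. Axes: z out of the key (press along -z), x up the slope, y to the operator's left.
- zero_key (a joint): travel of the zero key in m: 0 up, 0.005 fully down; a spring brings it back (1.5 N to start it, 5 N to hold it fully down).
- tare_key (a joint): tare key (not used in this job): the second round key of the near row, 42 mm to the right of the zero key; cap round, 24 mm across. Value: travel of the key in m: 0 up, 0.005 fully down; a spring brings it back (1.5 N to start it, 5 N to hold it fully down).
- print_key_top (a point): print key: the one wide key, at the right end of the near row; cap a bar 66 mm wide (along y) by 24 mm deep, 9 mm proud of the panel. Point: centre of the cap's top face, moving with it. Axes: z out of the key (press along -z), x up the slope, y to the operator's left.
- print_key (a joint): travel of the print key in m: 0 up, 0.005 fully down; a spring brings it back (1.5 N to start it, 5 N to hold it fully down).
- product1_key (a joint): product key one (not used): first from the left of the four square keys of the far row; cap 24 mm square. Value: travel of the key in m: 0 up, 0.005 fully down; a spring brings it back (1.5 N to start it, 5 N to hold it fully down).
- product2_key (a joint): product key two (not used): second from the left of the four square keys; cap 24 mm square. Value: travel of the key in m: 0 up, 0.005 fully down; a spring brings it back (1.5 N to start it, 5 N to hold it fully down).
- product3_key_top (a point): product key three: third from the left of the four square keys of the far row; cap 24 mm square, 9 mm proud of the panel. Point: centre of the cap's top face, moving with it. Axes: z out of the key (press along -z), x up the slope, y to the operator's left.
- product3_key (a joint): travel of product key three in m: 0 up, 0.005 fully down; a spring brings it back (1.5 N to start it, 5 N to hold it fully down).
- product4_key (a joint): product key four (not used): rightmost of the four square keys; cap 24 mm square. Value: travel of the key in m: 0 up, 0.005 fully down; a spring brings it back (1.5 N to start it, 5 N to hold it fully down).
- tray: bystander: plain open wooden box without a handle, 100 x 75 x 45 mm. Origin at the centre of its underside.
- pin_tin: bystander: small open steel tin, 42 mm across, 38 mm high, between the places of the caddy and the plain box. Origin at the centre of its underside.
- sanding_block: bystander: foam sanding block 110 x 45 x 36 mm lying close to the robot. Origin at the centre of its underside.
- screwdriver: bystander: black-handled screwdriver 190 mm long lying close to the robot. Origin under its middle.
- tape: bystander: roll of tape lying flat, 92 mm across, 24 mm high, on the far side. Origin at the centre of its underside.
- glue: bystander: white glue bottle, 56 mm across, 160 mm high, on the far side. Origin at the centre of its underside.

How it is judged:
By the outcome, as a careful person would: the job done as asked, in the order asked, and still so for the second after the job is handed in, with the robot touching nothing.
It also fails if it takes over 58 s, if anything falls off the work surface, if the arm or the gripper's body presses on something with over 40 N, if the wrist force passes 120 N, or if a joint passes its speed limit or range.

### The arm

A 7-joint arm with a two-finger parallel gripper is mounted at the origin on the work surface. World frame = base frame: x ahead of the robot, y to its left, z up, the work surface at z = 0. Lengths are in mm, angles in degrees, forces in N, time in s.
With the tool pointing down it reaches from about 425 to 800 mm from the base axis. Payload 8.3 kg.
Tool frame: the origin (TCP) lies midway between the tips of the shut fingers; the grasp point (between the pads) lies 19 mm behind it; z points along the fingers, y is the line along which they close (so a half turn about z gives the same grasp; the last joint's range is limited). The gripper opens to 85 mm and grips with 20 to 120 N. Pads are 22 mm wide; open, the fingers measure 114 mm over their backs; the gripper's body (76 mm by 85 mm) begins 54 mm behind the grasp point. The pads swing forward as they close: fully open they stand 13 mm farther back than shut.
Start: joints at [-75.51, 21.967, 0.94, 78.501, -0.361, 79.538, -2.664], TCP at [194.058, 594.091, 231.279] pointing down, gripper open.
Joint ranges: [-169.22, 169.22], [-14.56, 117.87], [-87.37, 89.26], [10.42, 133.3], [-82.24, 262.24], [0.94, 117.77], [-172.7, 172.7]. Speed limits (degrees/s): [136.94, 136.94, 172.46, 172.46, 180, 180, 180].

### API

Orientations are given as a 3x3 rotation matrix whose columns are the frame's x, y, z axes.
In Python, from cell import * gives the robot as it stands.
- The arm moves only by the tool carry_out, never from a script. Its arguments are lists of equal length, an entry for each row: "travel": the shift along the tool's x, y, z in mm, a list of three; "twist": the turn about the tool's z in degrees. In form: {"travel": [[dx, dy, dz], ...], "twist": [twist, ...]}. A call has 1 to 5 rows; each row shifts and turns the commanded pose from where the row before left it, along the tool's axes as they then stand; what a row does not reach is not made up. A row lasts 1/8 s, in which the tool goes at most 62.5 mm and 10.7 degrees, less where a joint would pass 70% of its speed; a pose out of reach is approached as far as the arm can. A call with a gripper value outside its range is refused whole. "hand" is the finger opening in mm, from 0 to 85.4, set as the call begins (left out, the last holds). The fingers move at their own pace and stop on an object; the grip force is fixed at half the most. Time passes only in rows, so rows that do not move let the fingers close. It gives the time, the measured TCP pose, the force, the opening and the grip force at its end, in the units of the state.
- sense(): the state, without advancing time (a new reading comes with each control period).
- read_camera(name): name is "scene" or "top" or "wrist"; returns the picture (400x640x3 uint8, red, green, blue); there is no depth.
- camera_params(name): a dict with "fx", "fy", "cx", "cy" (pixels), "rvec" (rotation vector, rad) and "tvec" (3), from world to camera coordinates, as OpenCV has them. Camera axes: x right, y down, z forward; pixel columns grow to the right and rows downward; lengths in mm; the calibration is good to about 2 mm. A picture is of the moment at which its call begins: read the wrist's pose just before it. camera_params takes no time and is no camera call; for the wrist camera it gives the pose at the moment of the call.
- close_job(): hands the job in; it is judged then, once.
The state is a dict: "clock": time; "joint_pos": joint angles; "qvel": joint speeds; "effort": joint torques, N m; "eef_pos": TCP position; "ee_rot": TCP orientation; "wrist_force": force on the tool from outside, world axes, zero at the start; "ft_torque": the same for the moment, N m; "grip_width": opening from 0.0 (shut) to 1.0 (fully open); "grip_force": force on a finger pad.
Only numpy, scipy, OpenCV 4.12 (cv2) and the standard library are available. Lean on these libraries where they do the work, as an engineer would, in place of code of your own. Each camera call takes 0.05 s, during which the arm holds its last target. There are 200 camera calls.

## Working session

There is one attempt and no reset: what is moved stays moved. The work goes in short steps, Python scripts to look and compute and a tool call to move; the robot and the scene stay as the last step left them, time stands still between calls to the robot, and variables do not carry over. Pictures are saved under pics/ and viewed, at most 12 in all, crops included, and the job is handed in when it is done.

Besides the shell and the picture viewer there is one more tool, called after ">>>" by a JSON object that holds its "api" and its "payload". carry_out: Moves the arm, as the interface text tells. Its arguments: {"type":"object","properties":{"travel":{"type":"array","items":{"type":"array","items":{"type":"number"}}},"twist":{"type":"array","items":{"type":"number"}},"hand":{"type":"number"}},"required":["travel","twist"]}

```bash
mkdir -p pics
cat > h.py <<'E'
from cell import *
import numpy as np, cv2
def save(n,f,img=None):
    im=read_camera(n) if img is None else img
    cv2.imwrite('pics/'+f,cv2.cvtColor(im,cv2.COLOR_RGB2BGR)); return im
def KRT(p):
    K=np.array([[p['fx'],0,p['cx']],[0,p['fy'],p['cy']],[0,0,1.]])
    return K,cv2.Rodrigues(np.array(p['rvec'],float))[0],np.array(p['tvec'],float).ravel()
def ray(p,uv,z):
    K,R,t=KRT(p); d=R.T@np.linalg.inv(K)@np.array([uv[0],uv[1],1.]); c=-R.T@t
    return c+d*(z-c[2])/d[2]
def proj(p,X):
    K,R,t=KRT(p); q=K@(R@np.asarray(X,float)+t); return q[:2]/q[2]
E
python3 - <<'E'
from h import *
s=sense();print({k:np.round(v,3).tolist() for k,v in s.items()})
a=save('top','top.png');b=save('scene','scene.png')
for n in('top','scene'):
    K,R,t=KRT(camera_params(n));print(n,K[0,0],-R.T@t,R.round(2).tolist())
E
```

```text
{'clock': 0.0, 'joint_pos': [-75.51, 22.017, 0.939, 78.561, -0.358, 79.536, -2.663], 'qvel': [0.013, 0.007, -0.054, 0.165, 0.035, 0.105, -0.004], 'effort': [0.001, -62.759, 0.845, -37.183, 0.016, 0.014, 0.0], 'eef_pos': [193.941, 593.636, 230.269], 'ee_rot': [[-0.951, 0.31, -0.001], [0.31, 0.951, -0.002], [-0.0, -0.002, -1.0]], 'wrist_force': [-0.231, 0.286, -0.0], 'ft_torque': [-0.056, 0.023, -0.008], 'grip_force': 0.0, 'grip_width': 0.997}
top 421.83375634915336 [ 368.53181216    6.21243481 1079.34664796] [[-0.02, -1.0, -0.03], [-0.98, 0.02, -0.18], [0.18, 0.02, -0.98]]
scene 390.56502892901676 [ 879.4872542  -572.06048611  730.88207857] [[0.86, 0.52, 0.01], [0.36, -0.57, -0.74], [-0.38, 0.64, -0.67]]
```

View pics/top.png

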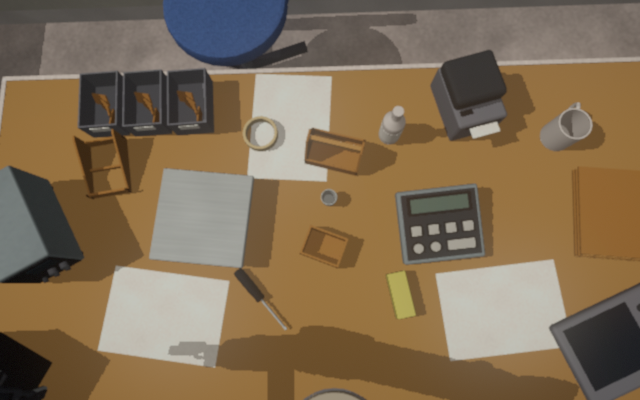

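View pics/scene.png

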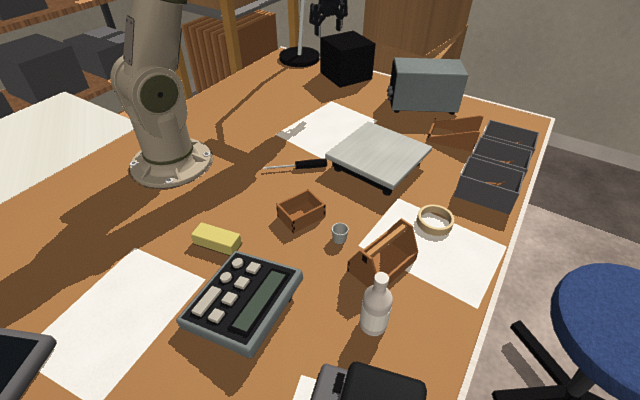

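The top view shows the scale at about (203,218), the caddy at (335,150), the tin at (329,197), the plain box at (326,247), the glue at (393,125) and the terminal at (440,224) with its keys nearest the robot. I'll enlarge the caddy and terminal area to pick points.

Run:
```python
import cv2
t=cv2.imread('pics/top.png');s=cv2.imread('pics/scene.png')
cv2.imwrite('pics/c1.png',cv2.resize(t[115:275,295:495],None,fx=3.75,fy=3.75,interpolation=cv2.INTER_CUBIC))
cv2.imwrite('pics/c2.png',cv2.resize(s[200:360,170:430],None,fx=3,fy=3,interpolation=cv2.INTER_CUBIC))
```

```text
(no output)
```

View pics/c1.png

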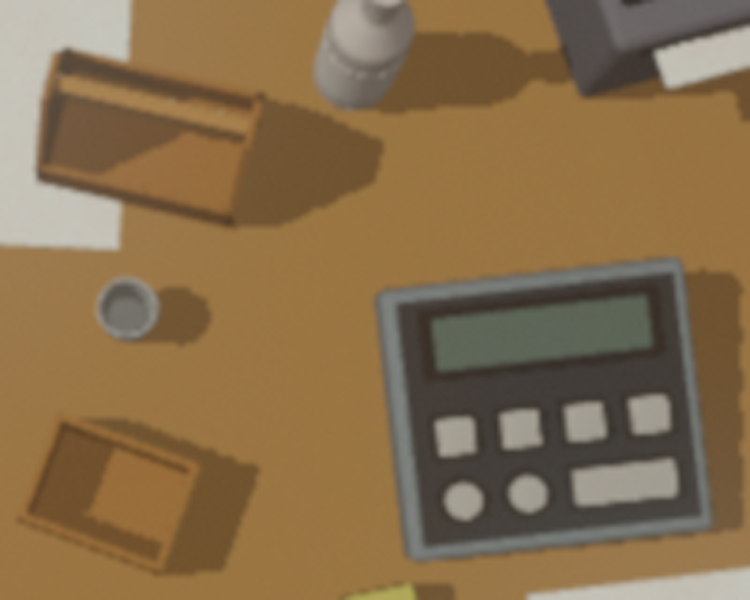

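View pics/c2.png

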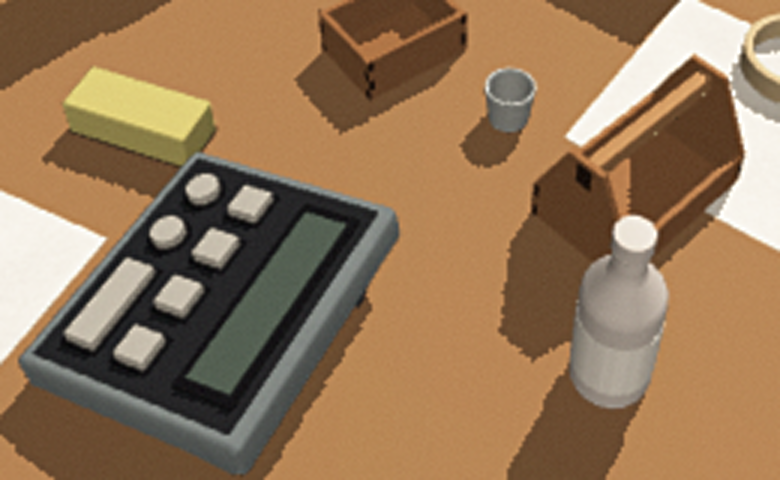

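The enlargements show the keys clearly in both views: in c1 zero is at (464,501), product three at (585,421) and print at (626,483). The caddy's bar runs from (60,85) to (248,132). I'll fit the known geometry to both views.

```bash
cat > fit.py <<'E'
from h import *
from scipy.optimize import least_squares
P={'t':camera_params('top'),'s':camera_params('scene')}
c1=lambda u,v:((u+.5)/3.75-.5+295,(v+.5)/3.75-.5+115)
c2=lambda u,v:((u+.5)/3-.5+170,(v+.5)/3-.5+200)
def Rz(a): c,s=np.cos(a),np.sin(a); return np.array([[c,-s,0],[s,c,0],[0,0,1]])
T=np.radians(10); Ry=np.array([[np.cos(T),0,-np.sin(T)],[0,1,0],[np.sin(T),0,np.cos(T)]]) # x up slope
def fit(name,obs,x0,f):
    r=lambda x:np.concatenate([proj(P[c],f(x,m))-uv for c,m,uv in obs])
    s=least_squares(r,x0,loss='soft_l1'); print(name,s.x.round(2),'res',s.fun.reshape(-1,2).round(1).tolist() if 0 else r(s.x).reshape(-1,2).round(1).tolist()); return s.x
Z={'zero':(0,63),'tare':(0,21),'print':(0,-42),'p1':(42,63),'p2':(42,21),'p3':(42,-21),'p4':(42,-63)}
pt=dict(zero=(464,501),tare=(528,493),print=(626,483),p1=(456,437),p2=(521,429),p3=(585,421),p4=(649,414))
ps=dict(zero=(203,188),tare=(168,231),print=(109,302),p1=(250,201),p2=(216,245),p3=(179,293),p4=(139,344))
obs=[('t',(*Z[k],0),c1(*v)) for k,v in pt.items()]+[('s',(*Z[k],0),c2(*v)) for k,v in ps.items()]
key=lambda x,m:np.array(x[:3])+Rz(x[3])@Ry@np.array(m)
x=fit('term',obs,[400,-250,60,0],key)
for k in('zero','p3','print'): print(k,key(x,(*Z[k],0)).round(1))
print('normal',(Rz(x[3])@Ry)[:,2].round(3))
pose=lambda x,m:np.array([x[0],x[1],0])+Rz(x[2])@np.array(m)
obs=[('t',(65,0,93),c1(60,85)),('t',(-65,0,93),c1(248,132)),('t',(70,-45,35),c1(38,180)),('t',(-70,-45,35),c1(234,223))]
# caddy x axis taken toward +y world (left in top view) -> yaw ~ 90
obs=[('t',(65,0,93),c1(60,85)),('t',(-65,0,93),c1(248,132)),('t',(70,45,35),c1(38,180)),('t',(-70,45,35),c1(234,223)),
 ('s',(65,0,93),c2(700,80)),('s',(-65,0,93),c2(592,158))]
fit('caddy',obs,[550,0,1.3],pose)
h=115
obs=[('t',(h,h,62),(165,170)),('t',(h,-h,62),(253,174)),('t',(-h,-h,62),(246,266)),('t',(-h,h,62),(151,263)),
 ('s',(h,h,62),(431,152)),('s',(h,-h,62),(385,188)),('s',(-h,-h,62),(326,156)),('s',(-h,h,62),(370,123))]
fit('scale',obs,[400,300,0],pose)
for n,uv,z in(('tin',c1(128,308),38),('glue',(398,112),160),('tray',c1(112,480),45)): print(n,ray(P['t'],uv,z).round(0))
s=camera_params('wrist');K,R,t=KRT(s);print('wrist',-R.T@t,R.round(2).tolist())
E
python3 fit.py
```

```text
term [ 454.32 -277.09   49.83  -18.75] res [[-0.1, 0.0], [0.0, 0.1], [-0.2, -0.2], [-0.1, -0.1], [-0.2, -0.0], [0.0, 0.1], [0.2, -0.1], [-0.1, -0.3], [-0.2, -0.3], [0.4, -0.5], [-0.1, 0.1], [-0.2, 0.3], [-0.1, 0.2], [0.1, 0.3]]
zero [ 448.3 -214.4   49.8]
p3 [ 497.5 -294.    57.1]
print [ 458.3 -318.9   49.8]
normal [-0.173 -0.017  0.985]
caddy [703.69 -19.54  13.87] res [[-1.1, 0.3], [0.5, 0.0], [-0.5, -1.6], [0.3, -0.3], [0.2, -3.0], [-2.7, 1.7]]
scale [ 5.3611e+02  3.0639e+02 -9.0000e-02] res [[-0.5, -1.5], [2.1, 0.0], [-0.0, 0.8], [0.8, -2.8], [0.4, -5.8], [8.6, -1.0], [-3.1, -0.9], [-4.6, -1.9]]
tin [583.  -1.  38.]
glue [ 753. -164.  160.]
tray [467.  12.  45.]
wrist [117.22048547 618.40304758 373.66428983] [[0.31, 0.95, -0.0], [0.9, -0.3, 0.32], [0.3, -0.1, -0.95]]
```

```bash
cat >> fit.py <<'E'
print('---')
def quad(f,box):
    im=cv2.imread('pics/'+f);u0,v0,u1,v1=box;h=cv2.cvtColor(im,cv2.COLOR_BGR2HSV)[v0:v1,u0:u1]
    m=((h[...,1]<50)&(h[...,2]>95)).astype(np.uint8)
    m=cv2.morphologyEx(m,cv2.MORPH_OPEN,np.ones((5,5)))
    c=max(cv2.findContours(m,0,2)[0],key=cv2.contourArea);H=cv2.convexHull(c)
    e=1
    while len(q:=cv2.approxPolyDP(H,e,True))>4:e+=.5
    print(f,cv2.contourArea(c),e,(q.reshape(-1,2)+[u0,v0]).tolist())
    return q.reshape(-1,2)+[u0,v0]
a=quad('top.png',(140,155,265,275));b=quad('scene.png',(315,110,445,200))
key=lambda q,l:[max(q.tolist(),key=lambda p:p[0]*i+p[1]*j) for i,j in l]
A=key(a,[(-1,-1),(1,-1),(1,1),(-1,1)]);B=key(b,[(1,0),(0,1),(-1,0),(0,-1)])
M=[(h,h,62),(h,-h,62),(-h,-h,62),(-h,h,62)]
for o in ([('t',m,p) for m,p in zip(M,A)],[('s',m,p) for m,p in zip(M,B)],[('t',m,p) for m,p in zip(M,A)]+[('s',m,p) for m,p in zip(M,B)]): fit('scale',o,[500,300,0],pose)
E
python3 fit.py|sed '1,/---/d'
```

```text
top.png 8676.5 5.0 [[264, 155], [241, 267], [150, 258], [164, 169]]
scene.png 5400.0 13.0 [[315, 111], [429, 150], [388, 187], [315, 154]]
scale [ 5.3855e+02  3.0964e+02 -1.1000e-01] res [[0.3, -2.3], [-9.3, 19.1], [2.5, -0.3], [-0.3, 0.2]]
scale [ 5.2021e+02  2.9838e+02 -9.0000e-02] res [[-3.7, -4.1], [-1.1, -0.4], [1.7, 43.8], [44.8, 9.8]]
scale [ 5.3047e+02  3.0538e+02 -1.4000e-01] res [[3.6, -0.5], [-6.4, 23.8], [2.5, 4.5], [0.0, 1.8], [1.4, -2.5], [0.2, -0.3], [5.7, 41.9], [51.3, 9.6]]
```

Run:
```python
import cv2,numpy as np
t=cv2.imread('pics/top.png');s=cv2.imread('pics/scene.png')
a=cv2.resize(t[150:280,140:270],None,fx=3,fy=3,interpolation=cv2.INTER_CUBIC)
b=cv2.resize(s[105:235,315:445],None,fx=3,fy=3,interpolation=cv2.INTER_CUBIC)
cv2.imwrite('pics/c3.png',np.hstack([a,b]))
```

```text
(no output)
```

View pics/c3.png

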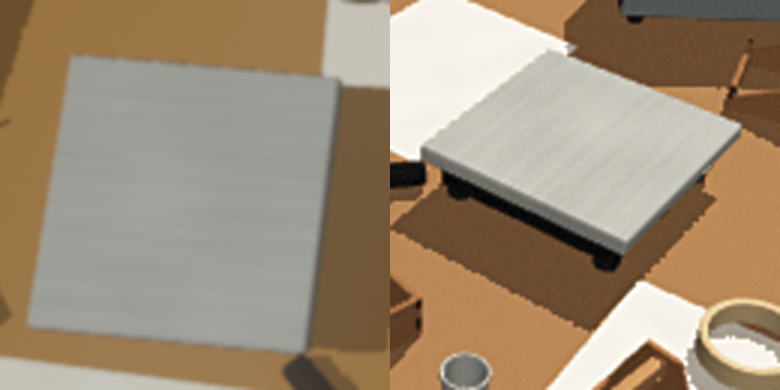

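The crop gives clean platform corners: top view (70,54), (336,78), (303,350), (28,324), and scene view (350,127), (235,243), (32,149), (166,52).

```bash
sed -i '/^print(.---/,$d' fit.py
cat >> fit.py <<'E'
print('---')
A=np.array([(70,54),(336,78),(303,350),(28,324)])/3+[139.7,149.7]
B=np.array([(350,127),(235,243),(32,149),(166,52)])/3+[314.7,104.7]
M=[(h,h,62),(h,-h,62),(-h,-h,62),(-h,h,62)]
t=[('t',m,p) for m,p in zip(M,A)];s=[('s',m,p) for m,p in zip(M,B)]
for o in (t,s,t+s): fit('scale',o,[500,300,0],pose)
E
python3 fit.py|sed '1,/---/d'
```

```text
scale [ 5.3782e+02  3.1460e+02 -1.1000e-01] res [[-0.5, -0.8], [1.1, -1.1], [0.6, 0.8], [-1.5, 0.7]]
scale [ 5.4012e+02  3.1089e+02 -1.3000e-01] res [[2.5, 0.1], [0.3, 1.0], [-0.8, -0.9], [-0.9, -1.3]]
scale [ 5.3811e+02  3.1372e+02 -1.2000e-01] res [[0.1, -1.1], [1.7, -1.0], [0.7, 0.9], [-1.3, 0.3], [2.0, -0.9], [0.7, 0.1], [-0.8, -1.2], [-1.6, -1.9]]
```

```bash
cat > plan.py <<'E'
import sys,json
from h import *
def plan(wps,n):
    """wps: list of (x,y,z,az of tool x); n: rows per leg; prints calls of up to 5 rows in tool axes"""
    s=sense();p=np.array(s['eef_pos']);R=np.array(s['ee_rot']);a=np.degrees(np.arctan2(R[1,0],R[0,0]))
    rows=[]
    for w,k in zip(wps,n):
        p0,a0=p.copy(),a; da=(w[3]-a0+180)%360-180
        for i in range(1,k+1):
            g=p0+(np.array(w[:3])-p0)*i/k; c,sn=np.cos(np.radians(a)),np.sin(np.radians(a))
            X=np.array([[c,sn,0],[sn,-c,0],[0,0,-1]])
            d=np.round(X.T@(g-p),0 if i<k else 1); tw=round(-(a0+da*i/k-a),1)
            p=p+X@d; a-=tw; rows.append((d.tolist(),tw)); assert np.linalg.norm(d)<62 and abs(tw)<10.5,(d,tw)
    for i in range(0,len(rows),5): print(json.dumps([r[0] for r in rows[i:i+5]]),[r[1] for r in rows[i:i+5]])
    print('end',p.round(1),round(a,1))
def pol(r,a,z,t): a=np.radians(a);return (r*np.cos(a),r*np.sin(a),z,t)
E
python3 - <<'E'
from plan import *
plan([pol(610,50,210,147),pol(580,25,200,130),pol(540,0,190,113),(446.5,-214.5,75,95.7)],[5,5,5,5])
E
```

```text
[[-46.0, -12.0, 4.0], [-46.0, -9.0, 4.0], [-46.0, -7.0, 4.0], [-47.0, -5.0, 4.0], [-46.8, -1.6, 4.4]] [np.float64(3.0), np.float64(3.0), np.float64(2.9), np.float64(3.0), np.float64(3.0)]
[[-47.0, -23.0, 2.0], [-47.0, -20.0, 2.0], [-49.0, -17.0, 2.0], [-50.0, -14.0, 2.0], [-50.9, -10.9, 2.0]] [np.float64(3.4), np.float64(3.4), np.float64(3.4), np.float64(3.4), np.float64(3.4)]
[[-39.0, -29.0, 2.0], [-41.0, -27.0, 2.0], [-43.0, -25.0, 2.0], [-44.0, -22.0, 2.0], [-45.2, -18.8, 2.0]] [np.float64(3.4), np.float64(3.4), np.float64(3.4), np.float64(3.4), np.float64(3.4)]
[[-32.0, -34.0, 23.0], [-34.0, -32.0, 23.0], [-36.0, -30.0, 23.0], [-38.0, -27.0, 23.0], [-39.5, -25.7, 23.0]] [np.float64(3.5), np.float64(3.4), np.float64(3.5), np.float64(3.4), np.float64(3.5)]
end [ 446.5 -214.5   75. ] 95.7
```

>>> {"api": "carry_out", "payload": {"travel": [[-46,-12,4],[-46,-9,4],[-46,-7,4],[-47,-5,4],[-47,-2,4]], "twist": [3,3,3,3,3], "hand": 0}}

```text
clock: 0.72
eef_pos: [393.1, 466.0, 210.7]
ee_rot: [[-0.837, 0.547, -0.001], [0.547, 0.837, -0.001], [0.0, -0.001, -1.0]]
wrist_force: [-0.0, 0.6, -0.2]
grip_width: 0.001
grip_force: 0.0
```

>>> {"api": "carry_out", "payload": {"travel": [[-47,-23,2],[-47,-20,2],[-49,-17,2],[-50,-14,2],[-51,-11,2]], "twist": [3.4,3.4,3.4,3.4,3.4]}}

```text
clock: 1.35
eef_pos: [525.7, 243.0, 200.9]
ee_rot: [[-0.64, 0.768, -0.001], [0.768, 0.64, -0.0], [0.0, -0.001, -1.0]]
wrist_force: [1.3, 0.5, -0.1]
grip_width: 0.002
grip_force: 0.0
```

>>> {"api": "carry_out", "payload": {"travel": [[-39,-29,2],[-41,-27,2],[-43,-25,2],[-44,-22,2],[-45,-19,2]], "twist": [3.4,3.4,3.4,3.4,3.4]}}

```text
clock: 1.98
eef_pos: [538.5, -2.1, 191.0]
ee_rot: [[-0.388, 0.922, -0.001], [0.922, 0.388, 0.0], [0.0, -0.0, -1.0]]
wrist_force: [0.8, 0.3, 0.2]
grip_width: 0.003
grip_force: 0.0
```

>>> {"api": "carry_out", "payload": {"travel": [[-32,-34,22],[-34,-32,22],[-36,-30,22],[-38,-27,22],[-39,-25,22]], "twist": [3.5,3.4,3.5,3.4,3.5]}}

```text
clock: 2.6
eef_pos: [444.8, -215.3, 80.6]
ee_rot: [[-0.096, 0.995, 0.0], [0.995, 0.096, 0.0], [0.0, 0.0, -1.0]]
wrist_force: [1.5, 0.4, -0.4]
grip_width: -0.003
grip_force: 0.0
```

>>> {"api": "carry_out", "payload": {"travel": [[0,0,0]], "twist": [0]}}

```text
clock: 2.72
eef_pos: [442.1, -217.5, 79.7]
ee_rot: [[-0.09, 0.996, -0.004], [0.996, 0.09, -0.001], [-0.0, -0.004, -1.0]]
wrist_force: [0.0, 0.5, -0.9]
grip_width: -0.007
grip_force: 0.0
```

Run:
```python
from plan import *
plan([(446.5,-214.5,60,95.7)],[2])
p=camera_params('wrist');a=save('wrist','w1.png');s=save('scene','s2.png')
for k,X in dict(zero=(448.3,-214.4,49.8),p3=(497.5,-294,57.1),pr=(458.3,-318.9,49.8)).items(): print(k,proj(p,X).round(0))
b=cv2.resize(s[190:340,170:310],(560,600),interpolation=cv2.INTER_CUBIC)
save('',f'v.png',np.hstack([cv2.resize(a,(240,150)),np.zeros((150,0,3),np.uint8)]))
```

```text
[[1.0, 2.0, 10.0], [1.6, 2.7, 9.7]] [np.float64(-0.3), np.float64(-0.2)]
end [ 446.5 -214.5   60. ] 95.7
zero [330. 232.]
p3 [397. 360.]
pr [330. 377.]
```

View pics/w1.png

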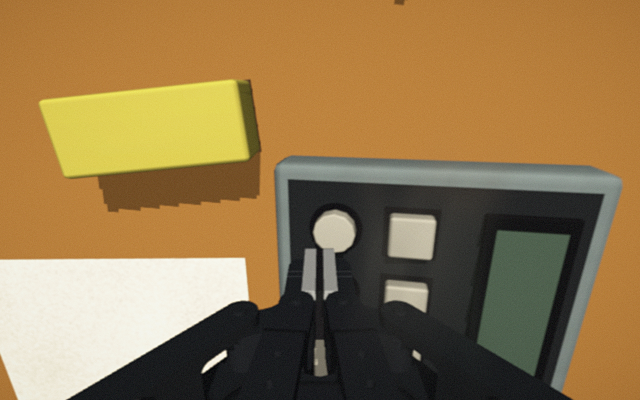

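The wrist view shows the zero key at (334,230), predicted at (330,232), so the fit is right to about 2 mm. Its cap is clear of the tare key.

>>> {"api": "carry_out", "payload": {"travel": [[2,3,10],[1,3,10],[0,0,0]], "twist": [0,0,0]}}

```text
clock: 3.2
eef_pos: [451.3, -209.4, 60.3]
ee_rot: [[-0.1, 0.995, -0.002], [0.995, 0.1, 0.0], [0.001, -0.002, -1.0]]
wrist_force: [-0.0, -0.4, 0.5]
grip_width: 0.005
grip_force: 0.0
```

>>> {"api": "carry_out", "payload": {"travel": [[0,0,5],[0,0,4],[0,0,0]], "twist": [0,0,0]}}

```text
clock: 3.58
eef_pos: [451.4, -210.7, 52.3]
ee_rot: [[-0.098, 0.995, 0.0], [0.995, 0.098, -0.0], [-0.0, 0.0, -1.0]]
wrist_force: [0.1, 0.6, 2.2]
grip_width: 0.0
grip_force: 1.0
```

>>> {"api": "carry_out", "payload": {"travel": [[-1,0,2],[0,0,2],[0,0,1]], "twist": [0,0,0]}}

```text
clock: 3.95
eef_pos: [452.2, -211.5, 47.9]
ee_rot: [[-0.098, 0.995, 0.001], [0.995, 0.098, 0.0], [0.0, 0.001, -1.0]]
wrist_force: [-2.5, 4.2, 14.6]
grip_width: -0.0
grip_force: 7.6
```

>>> {"api": "carry_out", "payload": {"travel": [[0,0,0],[0,0,0],[0,0,-8],[0,0,-20],[0,0,-40]], "twist": [0,0,0,0,0]}}

```text
clock: 4.58
eef_pos: [449.7, -211.5, 114.6]
ee_rot: [[-0.097, 0.995, -0.004], [0.995, 0.097, 0.0], [0.001, -0.004, -1.0]]
wrist_force: [0.8, 0.8, 0.3]
grip_width: -0.001
grip_force: 0.0
```

Run:
```python
from plan import *
plan([(460,-190,200,95),(635,-50,230,74.7)],[2,5])
```

```text
[[10.0, 6.0, -43.0], [10.4, 6.2, -42.4], [25.0, 37.0, -6.0], [27.0, 36.0, -6.0], [30.0, 33.0, -6.0]] [np.float64(0.3), np.float64(0.3), np.float64(4.1), np.float64(4.0), np.float64(4.1)]
[[32.0, 31.0, -6.0], [34.7, 29.2, -6.0]] [np.float64(4.0), np.float64(4.1)]
end [635. -50. 230.] 74.7
```

>>> {"api": "carry_out", "payload": {"travel": [[10,6,-43],[10,6,-42],[25,37,-6],[27,36,-6],[30,33,-6]], "twist": [0,0,4,4,4], "hand": 60}}

```text
clock: 5.2
eef_pos: [565.9, -105.0, 218.5]
ee_rot: [[0.114, 0.993, -0.0], [0.993, -0.114, -0.0], [-0.0, -0.0, -1.0]]
wrist_force: [0.2, -0.5, -0.1]
grip_width: 0.702
grip_force: 0.0
```

>>> {"api": "carry_out", "payload": {"travel": [[32,31,-4],[35,29,-4],[30,28,0],[20,20,0],[0,0,0]], "twist": [4,4,0,0,0]}}

```text
clock: 5.82
eef_pos: [694.0, -9.8, 224.5]
ee_rot: [[0.246, 0.969, -0.002], [0.969, -0.246, -0.001], [-0.001, -0.002, -1.0]]
wrist_force: [-0.1, -0.3, -0.2]
grip_width: 0.704
grip_force: 0.0
```

Run:
```python
from plan import *
p=camera_params('wrist');a=save('wrist','w2.png')
s=sense();print(s['eef_pos'],s['clock'])
f=lambda m:np.array([703.7,-19.5,0])+np.array([[np.cos(1.304),-np.sin(1.304),0],[np.sin(1.304),np.cos(1.304),0],[0,0,1]])@np.array(m)
for m in((65,0,93),(-65,0,93),(70,45,35),(-70,45,35),(70,-45,35),(-70,-45,35)): print(m,proj(p,f(m)).round(0))
```

```text
[693.17422828 -11.51953308 225.06480966] 5.875
(65, 0, 93) [335. 116.]
(-65, 0, 93) [331. 261.]
(70, 45, 35) [286. 105.]
(-70, 45, 35) [288. 238.]
(70, -45, 35) [380. 107.]
(-70, -45, 35) [370. 239.]
```

View pics/w2.png

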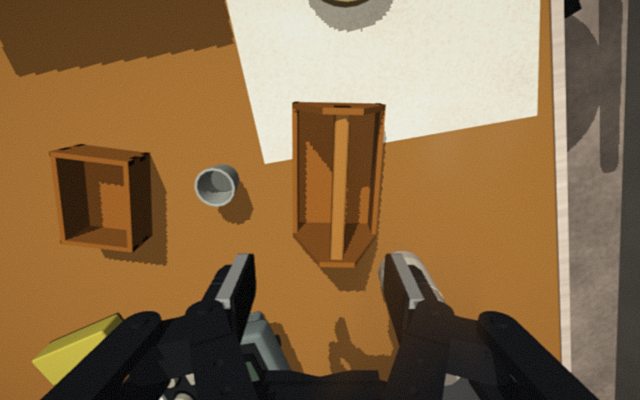

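The wrist view shows the caddy's bar from (342,115) to (338,260) and the rim corners at (293,103), (384,105), (294,236) and (376,240). That is about 6 px off the prediction, so I'll refit.

```bash
cat > f2.py <<'E'
from plan import *
from scipy.optimize import least_squares
p=camera_params('wrist')
O=[((65,0,93),(342,115)),((-65,0,93),(338,260)),((70,45,35),(293,103)),((-70,45,35),(294,236)),((70,-45,35),(384,105)),((-70,-45,35),(376,240))]
def f(x,m):
    c,s=np.cos(x[2]),np.sin(x[2]); return np.array([x[0]+c*m[0]-s*m[1],x[1]+s*m[0]+c*m[1],m[2]])
r=lambda x:np.concatenate([proj(p,f(x,m))-uv for m,uv in O])
s=least_squares(r,[703,-19,1.3]);x=s.x;a=np.degrees(x[2]);print(x,a,s.fun.reshape(-1,2).round(1).tolist())
print(ray(p,(340,187),93))
plan([(x[0],x[1],150,a),(x[0],x[1],66,a)],[3,4])
E
python3 f2.py
```

```text
[709.05075494 -21.81093741   1.30561691] 74.80633835207811 [[0.4, -0.0], [-0.5, -0.5], [-1.1, 1.0], [-0.5, 1.0], [1.6, 0.3], [-0.1, -2.0]]
[710.35721457 -17.10223608  93.        ]
[[-2.0, 6.0, 25.0], [-2.0, 6.0, 25.0], [-1.9, 6.0, 25.1], [-0.0, -0.0, 21.0], [-0.0, -0.0, 21.0]] [np.float64(0.3), np.float64(0.3), np.float64(0.2), np.float64(0.0), np.float64(0.0)]
[[-0.0, -0.0, 21.0], [-0.0, -0.0, 21.0]] [np.float64(0.0), np.float64(0.0)]
end [709.1 -21.8  66. ] 74.8
```

>>> {"api": "carry_out", "payload": {"travel": [[-2,6,25],[-2,6,25],[-2,5,25],[0,0,0]], "twist": [0.3,0.2,0,0]}}

```text
clock: 6.38
eef_pos: [706.2, -23.1, 149.3]
ee_rot: [[0.259, 0.966, -0.005], [0.966, -0.259, -0.001], [-0.002, -0.004, -1.0]]
wrist_force: [-0.4, 0.1, 0.5]
grip_width: 0.7
grip_force: 0.0
```

>>> {"api": "carry_out", "payload": {"travel": [[0,0,21],[0,0,21],[0,0,21],[0,0,20],[0,0,0]], "twist": [0,0,0,0,0]}}

```text
clock: 7.0
eef_pos: [706.8, -21.3, 65.7]
ee_rot: [[0.257, 0.966, -0.004], [0.966, -0.257, -0.0], [-0.001, -0.004, -1.0]]
wrist_force: [0.5, -0.7, -0.1]
grip_width: 0.699
grip_force: 0.0
```

>>> {"api": "carry_out", "payload": {"travel": [[0,0,0],[0,0,0],[0,0,0],[0,0,0],[0,0,0]], "twist": [0,0,0,0,0], "hand": 0}}

```text
clock: 7.62
eef_pos: [708.7, -21.6, 69.2]
ee_rot: [[0.257, 0.966, 0.001], [0.966, -0.257, 0.0], [0.0, 0.001, -1.0]]
wrist_force: [-1.5, 0.2, 6.1]
grip_width: 0.127
grip_force: 61.2
```

>>> {"api": "carry_out", "payload": {"travel": [[0,0,-10],[0,0,-20],[0,0,-35],[0,0,-40],[0,0,-20]], "twist": [0,0,0,0,0]}}

```text
clock: 8.25
eef_pos: [709.2, -22.0, 197.6]
ee_rot: [[0.257, 0.966, 0.004], [0.966, -0.257, -0.0], [0.001, 0.004, -1.0]]
wrist_force: [0.0, 0.3, -3.1]
grip_width: 0.127
grip_force: 60.2
```

Run:
```python
from plan import *
a=save('wrist','w3.png');print(sense()['wrist_force'])
plan([(660,150,190,79),(538.5,313.5,190,83.4)],[6,7])
```

```text
[0.93210683 0.29190725 0.39728238]
[[26.0, -15.0, 2.0], [25.0, -16.0, 1.0], [26.0, -14.0, 2.0], [26.0, -15.0, 2.0], [27.0, -14.0, 1.0]] [np.float64(-0.6), np.float64(-0.7), np.float64(-0.6), np.float64(-0.7), np.float64(-0.6)]
[[26.0, -14.1, 1.8], [20.0, -21.0, 0.0], [19.0, -22.0, 0.0], [21.0, -21.0, 0.0], [20.0, -21.0, 0.0]] [np.float64(-0.7), np.float64(-0.6), np.float64(-0.7), np.float64(-0.6), np.float64(-0.6)]
[[20.0, -20.0, 0.0], [21.0, -21.0, 0.0], [21.1, -19.8, 0.0]] [np.float64(-0.6), np.float64(-0.7), np.float64(-0.6)]
end [538.5 313.5 190. ] 83.4
```

View pics/w3.png

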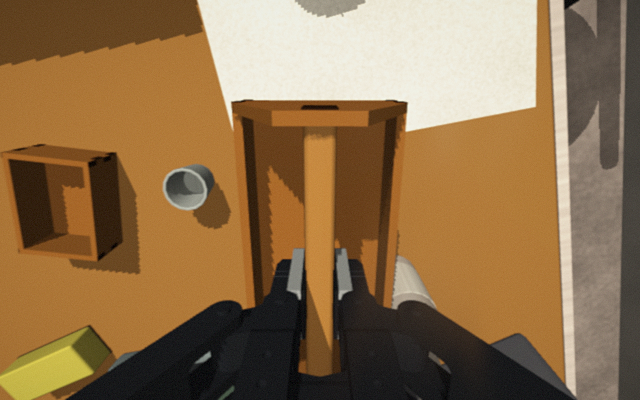

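The wrist view shows the caddy held upright with its bar between the pads at about (320,280) and the bystanders undisturbed. Next is the carry to the scale.

>>> {"api": "carry_out", "payload": {"travel": [[15,-8,0],[26,-15,1],[26,-15,1],[26,-15,1],[26,-15,1]], "twist": [-0.6,-0.7,-0.6,-0.7,-0.6]}}

```text
clock: 8.93
eef_pos: [668.2, 112.7, 187.4]
ee_rot: [[0.2, 0.98, -0.003], [0.98, -0.2, 0.0], [-0.0, -0.003, -1.0]]
wrist_force: [0.5, -0.1, -3.3]
grip_width: 0.124
grip_force: 60.2
```

>>> {"api": "carry_out", "payload": {"travel": [[26,-15,1],[23,-19,0],[20,-21,0],[20,-21,0],[20,-21,0]], "twist": [-0.7,-0.6,-0.7,-0.6,-0.6]}}

```text
clock: 9.55
eef_pos: [591.9, 236.6, 186.6]
ee_rot: [[0.145, 0.989, -0.003], [0.989, -0.145, -0.001], [-0.001, -0.003, -1.0]]
wrist_force: [0.5, 0.2, -2.5]
grip_width: 0.126
grip_force: 60.2
```

>>> {"api": "carry_out", "payload": {"travel": [[20,-20,0],[20,-21,0],[16,-15,0],[0,0,0],[0,0,0]], "twist": [-0.6,-0.7,-0.6,0,0]}}

```text
clock: 10.18
eef_pos: [546.7, 296.9, 188.0]
ee_rot: [[0.115, 0.993, -0.0], [0.993, -0.115, -0.001], [-0.001, 0.0, -1.0]]
wrist_force: [0.8, -0.2, -3.4]
grip_width: 0.132
grip_force: 60.1
```

Run:
```python
from plan import *
print(sense()['wrist_force'])
plan([(538.5,314,145,83.4)],[3])
```

```text
[ 0.75409127 -0.2391564  -3.4371289 ]
[[5.0, -3.0, 14.0], [6.0, -4.0, 15.0], [5.0, -3.1, 14.0]] [np.float64(-0.0), np.float64(-0.0), np.float64(-0.0)]
end [538.5 314.  145. ] 83.4
```

>>> {"api": "carry_out", "payload": {"travel": [[5,-3,14],[6,-4,15],[5,-3,14],[0,0,0],[0,0,0]], "twist": [0,0,0,0,0]}}

```text
clock: 10.8
eef_pos: [538.7, 314.5, 145.4]
ee_rot: [[0.115, 0.993, 0.0], [0.993, -0.115, -0.0], [-0.0, 0.0, -1.0]]
wrist_force: [0.3, -0.6, -2.5]
grip_width: 0.127
grip_force: 60.1
```

>>> {"api": "carry_out", "payload": {"travel": [[0,0,3],[0,0,3],[0,0,2],[0,0,2],[0,0,0]], "twist": [0,0,0,0,0]}}

```text
clock: 11.42
eef_pos: [538.3, 314.7, 135.1]
ee_rot: [[0.115, 0.993, -0.0], [0.993, -0.115, -0.0], [-0.0, -0.0, -1.0]]
wrist_force: [-0.9, -0.7, -2.5]
grip_width: 0.126
grip_force: 60.1
```

>>> {"api": "carry_out", "payload": {"travel": [[0,0,1],[0,0,1],[0,0,1],[0,0,0],[0,0,0]], "twist": [0,0,0,0,0]}}

```text
clock: 12.05
eef_pos: [538.4, 314.7, 132.3]
ee_rot: [[0.115, 0.993, -0.0], [0.993, -0.115, -0.0], [-0.0, -0.0, -1.0]]
wrist_force: [-0.1, -0.4, -2.5]
grip_width: 0.123
grip_force: 60.1
```

>>> {"api": "carry_out", "payload": {"travel": [[0,0,1],[0,0,0.5],[0,0,0.5],[0,0,0],[0,0,0]], "twist": [0,0,0,0,0]}}

```text
clock: 12.68
eef_pos: [538.4, 314.8, 131.2]
ee_rot: [[0.115, 0.993, 0.0], [0.993, -0.115, 0.001], [0.001, 0.0, -1.0]]
wrist_force: [-3.8, -2.7, 6.0]
grip_width: 0.125
grip_force: 61.4
```

>>> {"api": "carry_out", "payload": {"travel": [[0,0,-0.5],[0,0,0]], "twist": [0,0]}}

```text
clock: 12.92
eef_pos: [538.4, 314.7, 131.2]
ee_rot: [[0.115, 0.993, 0.0], [0.993, -0.115, 0.0], [0.0, 0.0, -1.0]]
wrist_force: [-4.2, -1.4, 5.8]
grip_width: 0.128
grip_force: 61.3
```

>>> {"api": "carry_out", "payload": {"travel": [[0,0,0],[0,0,0],[0,0,0],[0,0,0],[0,0,0]], "twist": [0,0,0,0,0], "hand": 50}}

```text
clock: 13.55
eef_pos: [538.4, 314.7, 130.7]
ee_rot: [[0.115, 0.993, -0.0], [0.993, -0.115, -0.0], [-0.0, -0.0, -1.0]]
wrist_force: [0.6, -0.5, -0.2]
grip_width: 0.588
grip_force: 0.0
```

>>> {"api": "carry_out", "payload": {"travel": [[0,0,-10],[0,0,-20],[0,0,-40],[0,0,-40],[0,0,0]], "twist": [0,0,0,0,0]}}

```text
clock: 14.18
eef_pos: [540.3, 315.2, 245.6]
ee_rot: [[0.115, 0.993, 0.006], [0.993, -0.115, 0.004], [0.005, 0.006, -1.0]]
wrist_force: [0.3, 0.5, -0.5]
grip_width: 0.582
grip_force: 0.0
```

Run:
```python
from plan import *
t=save('top','t4.png');w=read_camera('wrist');s=read_camera('scene')
a=cv2.resize(t[130:300,80:340],(400,262));b=cv2.resize(s[60:230,280:540],(400,262));c=cv2.resize(w,(480,300))
im=np.zeros((570,800,3),np.uint8);im[:262,:400]=a;im[:262,400:]=b;im[265:565,:480]=c
save('','v4.png',im)
plan([(560,150,235,90),(560,-60,220,95),(493,-294,90,95.7)],[4,5,6])
```

```text
[[-40.0, 10.0, 1.0], [-41.0, 9.0, 2.0], [-41.0, 8.0, 1.0], [-40.6, 6.7, 1.4], [-42.0, -0.0, 3.0]] [np.float64(-1.6), np.float64(-1.7), np.float64(-1.6), np.float64(-1.7), np.float64(-1.0)]
[[-42.0, -1.0, 3.0], [-42.0, -1.0, 3.0], [-42.0, -2.0, 3.0], [-41.8, -3.4, 3.0], [-38.0, -15.0, 22.0]] [np.float64(-1.0), np.float64(-1.0), np.float64(-1.0), np.float64(-1.0), np.float64(-0.1)]
[[-38.0, -14.0, 21.0], [-38.0, -15.0, 22.0], [-37.0, -14.0, 22.0], [-38.0, -15.0, 21.0], [-37.8, -15.3, 22.0]] [np.float64(-0.1), np.float64(-0.1), np.float64(-0.2), np.float64(-0.1), np.float64(-0.1)]
end [ 493. -294.   90.] 95.7
```

View pics/v4.png

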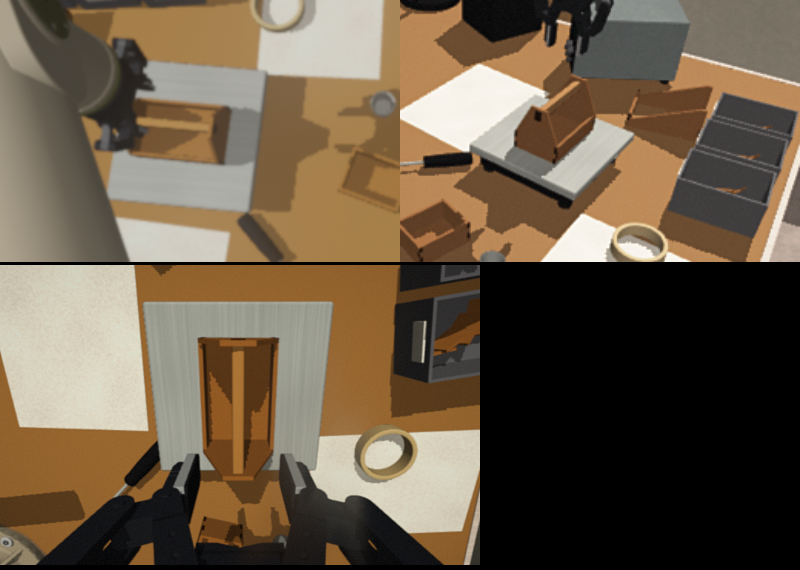

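The views show the caddy upright on the platform, released and looking centred; in the wrist crop its bar runs from (238,348) to (238,473), with platform corners (144,303) and (332,302). I'll check the centring numerically.

Run:
```python
from h import *
p=camera_params('wrist');g=lambda u,v:(u*4/3,(v-265)*4/3)
F,N=[ray(p,g(*q),155) for q in((238,348),(238,473))];print('bar',F.round(0),N.round(0),((F+N)/2).round(1),np.linalg.norm(F-N))
C=[ray(p,g(*q),62) for q in((144,303),(332,302),(318,469),(160,469))];print('plat',np.round(C,0).tolist(),np.mean(C,0).round(1))
```

```text
bar [545. 380. 155.] [530. 254. 155.] [537.3 317.1 155. ] 126.3454858030571
plat [[440.0, 438.0, 62.0], [659.0, 413.0, 62.0], [639.0, 191.0, 62.0], [410.0, 217.0, 62.0]] [537.1 314.6  62. ]
```

>>> {"api": "carry_out", "payload": {"travel": [[-40,10,1],[-41,9,2],[-41,8,1],[-41,7,1],[-42,0,3]], "twist": [-1.6,-1.7,-1.6,-1.7,-1], "hand": 0}}

```text
clock: 14.95
eef_pos: [560.1, 106.2, 231.5]
ee_rot: [[-0.018, 1.0, -0.002], [1.0, 0.018, -0.001], [-0.001, -0.002, -1.0]]
wrist_force: [0.8, 0.1, -0.4]
grip_width: -0.0
grip_force: 0.0
```

The caddy is centred within 3 mm. On to product key three.

>>> {"api": "carry_out", "payload": {"travel": [[-42,-1,3],[-42,-1,3],[-42,-2,3],[-42,-3,3],[-38,-15,22]], "twist": [-1,-1,-1,-1,0]}}

```text
clock: 15.58
eef_pos: [549.5, -101.3, 198.5]
ee_rot: [[-0.087, 0.996, 0.001], [0.996, 0.087, -0.001], [-0.001, 0.001, -1.0]]
wrist_force: [0.7, -0.2, -0.4]
grip_width: -0.001
grip_force: 0.0
```

>>> {"api": "carry_out", "payload": {"travel": [[-38,-14,21],[-38,-15,22],[-37,-14,22],[-38,-13,21],[0,0,0]], "twist": [0,0,0,0,0]}}

```text
clock: 16.2
eef_pos: [502.9, -258.3, 110.3]
ee_rot: [[-0.081, 0.997, -0.005], [0.997, 0.081, -0.0], [-0.0, -0.005, -1.0]]
wrist_force: [0.2, 0.3, -0.8]
grip_width: -0.001
grip_force: 0.0
```

>>> {"api": "carry_out", "payload": {"travel": [[0,0,0],[0,0,0]], "twist": [0,0]}}

```text
clock: 16.45
eef_pos: [507.4, -253.6, 112.8]
ee_rot: [[-0.089, 0.996, 0.0], [0.996, 0.089, 0.001], [0.0, 0.0, -1.0]]
wrist_force: [0.2, 0.8, -0.3]
grip_width: 0.003
grip_force: 0.0
```

Run:
```python
from plan import *
plan([(497,-294,68,95.7)],[3])
```

```text
[[-13.0, -5.0, 15.0], [-13.0, -4.0, 15.0], [-13.2, -5.1, 14.8]] [np.float64(-0.2), np.float64(-0.2), np.float64(-0.2)]
end [ 497. -294.   68.] 95.7
```

>>> {"api": "carry_out", "payload": {"travel": [[-14,-6,8],[-14,-5,10],[-12,-3,10],[0,0,0],[0,0,0]], "twist": [-0.2,-0.2,-0.2,0,0]}}

```text
clock: 17.08
eef_pos: [496.9, -295.5, 85.0]
ee_rot: [[-0.098, 0.995, 0.0], [0.995, 0.098, 0.0], [0.0, 0.0, -1.0]]
wrist_force: [0.5, 0.3, -0.5]
grip_width: -0.001
grip_force: 0.0
```

Run:
```python
from plan import *
plan([(498,-294,68,95.7)],[1])
p=camera_params('wrist');save('wrist','w5.png')
for k,X in dict(p3=(497.5,-294,57.1),p2=(493.3,-252.3,57.1),pr=(458.3,-318.9,49.8)).items(): print(k,proj(p,X).round(0))
```

```text
[[1.4, 1.3, 17.0]] [np.float64(-0.1)]
end [ 498.  -293.9   68. ] 95.7
p3 [320. 236.]
p2 [320. 162.]
pr [251. 262.]
```

View pics/w5.png

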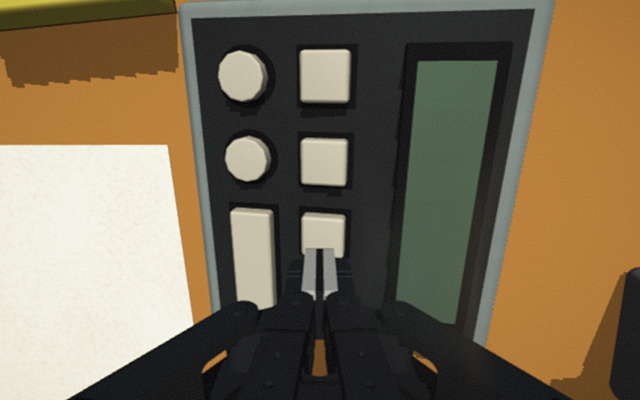

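The wrist view shows product key three under the fingertips, its cap at about (323,233), with key two at (325,160), predicted (320,162). I'll shift 2–3 mm in x.

>>> {"api": "carry_out", "payload": {"travel": [[2,3,10],[0,0,10],[0,0,2],[0,0,0]], "twist": [0,0,0,0]}}

```text
clock: 17.62
eef_pos: [498.9, -293.9, 62.5]
ee_rot: [[-0.098, 0.995, -0.001], [0.995, 0.098, 0.0], [0.0, -0.001, -1.0]]
wrist_force: [0.7, 0.4, 1.0]
grip_width: 0.004
grip_force: 0.0
```

>>> {"api": "carry_out", "payload": {"travel": [[0,0,3],[0,0,2],[0,0,1],[0,0,1],[0,0,0]], "twist": [0,0,0,0,0]}}

```text
clock: 18.25
eef_pos: [499.7, -294.1, 56.2]
ee_rot: [[-0.098, 0.995, 0.001], [0.995, 0.098, -0.001], [-0.001, 0.001, -1.0]]
wrist_force: [2.1, -1.4, 4.3]
grip_width: 0.002
grip_force: 2.2
```

>>> {"api": "carry_out", "payload": {"travel": [[0,0,1],[0,0,1],[0,0,0],[0,0,0]], "twist": [0,0,0,0]}}

```text
clock: 18.75
eef_pos: [500.0, -294.1, 55.1]
ee_rot: [[-0.098, 0.995, 0.002], [0.995, 0.098, -0.0], [-0.0, 0.002, -1.0]]
wrist_force: [0.0, 1.3, 13.1]
grip_width: 0.005
grip_force: 6.6
```

>>> {"api": "carry_out", "payload": {"travel": [[0,0,-8],[0,0,-27],[0,0,0],[-10,-20,0],[-11,-22,0]], "twist": [0,0,0,0,0]}}

```text
clock: 19.38
eef_pos: [456.9, -319.4, 87.7]
ee_rot: [[-0.098, 0.995, -0.002], [0.995, 0.098, 0.001], [0.001, -0.002, -1.0]]
wrist_force: [-0.5, -0.9, 0.1]
grip_width: -0.002
grip_force: 0.0
```

>>> {"api": "carry_out", "payload": {"travel": [[0,0,10],[0,0,10],[0,0,7],[0,0,0]], "twist": [0,0,0,0]}}

```text
clock: 19.88
eef_pos: [459.3, -318.2, 60.8]
ee_rot: [[-0.099, 0.995, -0.002], [0.995, 0.099, 0.001], [0.001, -0.002, -1.0]]
wrist_force: [-0.4, -0.2, 0.4]
grip_width: 0.002
grip_force: 0.0
```

Full-down is expected near z = 48.

>>> {"api": "carry_out", "payload": {"travel": [[0,0,5],[0,0,3],[0,0,2],[0,0,1],[0,0,0]], "twist": [0,0,0,0,0]}}

```text
clock: 20.5
eef_pos: [459.9, -318.8, 51.1]
ee_rot: [[-0.098, 0.995, 0.001], [0.995, 0.098, -0.0], [-0.0, 0.001, -1.0]]
wrist_force: [1.5, 1.3, 3.2]
grip_width: -0.001
grip_force: 1.4
```

>>> {"api": "carry_out", "payload": {"travel": [[0,0,1],[0,0,1],[0,0,1],[0,0,0],[0,0,0]], "twist": [0,0,0,0,0]}}

```text
clock: 21.12
eef_pos: [460.1, -318.9, 48.1]
ee_rot: [[-0.098, 0.995, 0.001], [0.995, 0.098, -0.0], [-0.0, 0.001, -1.0]]
wrist_force: [2.6, 1.5, 5.3]
grip_width: -0.001
grip_force: 2.4
```

>>> {"api": "carry_out", "payload": {"travel": [[0,0,1],[0,0,1],[0,0,0],[0,0,0]], "twist": [0,0,0,0]}}

```text
clock: 21.62
eef_pos: [460.4, -319.0, 47.5]
ee_rot: [[-0.098, 0.995, 0.002], [0.995, 0.098, 0.0], [-0.0, 0.002, -1.0]]
wrist_force: [-2.1, 6.2, 20.2]
grip_width: -0.005
grip_force: 9.8
```

>>> {"api": "carry_out", "payload": {"travel": [[0,0,-8],[0,0,-30],[0,0,-50],[0,0,-30],[0,0,0]], "twist": [0,0,0,0,0]}}

```text
clock: 22.25
eef_pos: [459.7, -320.0, 165.7]
ee_rot: [[-0.097, 0.995, 0.003], [0.995, 0.097, -0.002], [-0.002, 0.002, -1.0]]
wrist_force: [0.5, 0.1, -1.2]
grip_width: 0.0
grip_force: 0.0
```

>>> {"api": "carry_out", "payload": {"travel": [[0,0,0],[0,0,0],[0,0,0]], "twist": [0,0,0]}}

```text
clock: 22.62
eef_pos: [458.9, -318.6, 162.8]
ee_rot: [[-0.098, 0.995, -0.002], [0.995, 0.098, 0.001], [0.001, -0.002, -1.0]]
wrist_force: [0.5, -0.9, 1.2]
grip_width: -0.003
grip_force: 0.0
```

Run:
```python
from h import *
t=save('top','t6.png');s=save('scene','s6.png');print(sense()['clock'])
a=cv2.imread('pics/top.png');d=np.abs(a.astype(int)-cv2.imread('pics/t6.png')).max(2)
print('caddy-scale box gray diff',d[100:140,240:285].mean(), d[185:280,295:350].mean())
```

```text
22.725
caddy-scale box gray diff 5.141666666666667 4.865837320574163
```

View pics/s6.png

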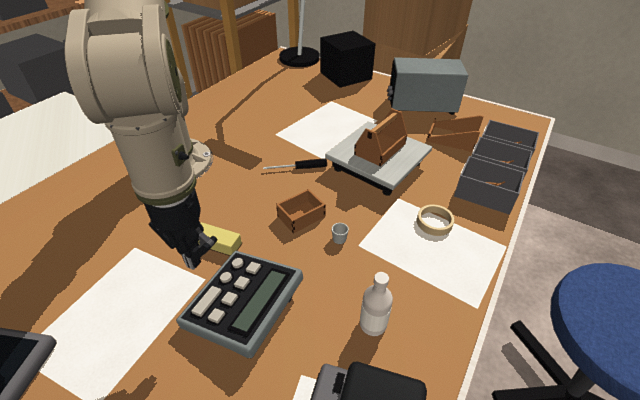

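The last view shows the caddy upright on the platform at (380,143), all bystanders in place and the gripper clear above the terminal. All three keys bottomed (13–20 N) and were released.

```bash
python3 -c "
from cell import *
print(close_job())"
```

```text
the job is handed in; nothing more can be done
None
```

I pressed zero on the empty scale, set the caddy upright within about 3 mm of the platform's centre and released it, then pressed product key three and print, and handed the job in at about 23 s; no verdict came back.

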